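Set the swivel key vice to 30 degrees

TASK

Two swivel vices of the same make stand on the locksmith's bench: one has a brass key blank clamped in its jaws, the other is empty. Turn the vice that holds the key until its scale reads 30 degrees against the index line on its base, then let go. Leave the empty vice at the angle it is at.

Things in the scene. Friction and masses are not known exactly. Their poses are not given: they have to be found in the camera images.
- key_vice_base: Fixed dark-steel base of the vice with the key, 144 mm across, 20 mm high. Origin: centre of its underside, on the upright turning axis. Its x axis points to the index: a white radial line on a block at the rim, 62 to 75 mm from the axis, level with the scale on the aluminium disc (120 mm across, top at z 32 mm). The scale's black marks run counter-clockwise (from above) from 0 to 120.
- key_vice (a joint): Reading of that vice's scale, rad (30 degrees = 0.524), 0 to 2.094, stops at the ends; starts at 65 to 115 degrees. A mark every 10 degrees: 8 mm long, but 15 mm at 0, 30, 60, 90, 120; a black dot inside the 0 mark. The mark at the index line is the reading: turning the disc counter-clockwise from above lowers it. Friction 0.12 N m; stays where left.
- key_vice_grip (a point): On that vice's axis, z 70 mm, in its steel jaw block, which is fixed to the disc and turns with it: 56 mm long (point x), 34 wide (y), from z 32 to 82 mm, centred on the axis. Grip it across the 34 mm and turn. The key's round brass bow (26 mm wide, z 63 mm) sticks out at -x, to 54 mm from the axis, the blade's tip 9 mm at +x. The 60 degree mark lies at point +x, the 0 mark 60 degrees clockwise of it.
- empty_vice_zero (a point): Zero mark of the other, empty vice, which must keep its angle: on its disc's top (z 32 mm), 52 mm from its turning axis. The point's x is along the empty jaw block; that axis is at (-26, +45) mm from here in the point's x and y. Same form and sizes as the vice with the key, but no key in its jaws.
Not all that is in view belongs to the job. Leave any pink look-alike of the key_vice_base alone.

How it is judged:
By the outcome, as a careful person would: the job done as asked, in the order asked, and still so for the second after the job is handed in, with the robot touching nothing.
It also fails if it takes over 32 s, if anything falls off the work surface, if the arm or the gripper's body presses on something with over 40 N, if the wrist force passes 120 N, or if a joint passes its speed limit or range.

ROBOT

A 6-joint arm with a two-finger parallel gripper is mounted at the origin on the work surface. World frame = base frame: x ahead of the robot, y to its left, z up, the work surface at z = 0. Lengths are in m, angles in degrees, forces in N, time in s.
With the tool pointing down it reaches from about 0.3 to 0.75 m from the base axis. Payload 8.5 kg.
Tool frame: the origin (TCP) lies on the centre line of the jaws, within the pads' length; the fingertips stand 25 mm ahead of it and the grasp point (between the pads) lies 6 mm ahead of it; z points along the fingers, y is the line along which they close (so a half turn about z gives the same grasp; the last joint's range is limited). The gripper opens to 85 mm and grips with 20 to 120 N. Pads are 22 mm wide; open, the fingers measure 114 mm over their backs; the gripper's body (76 mm by 85 mm) begins 54 mm behind the grasp point. The pads swing forward as they close: fully open they stand 13 mm farther back than shut.
Start: joints at [51.263, 21.807, 74.336, -0, 83.858, -12.336], TCP at [0.245, 0.493, 0.256] pointing down, gripper open.
Joint ranges: [-178.18, 178.18], [-50.72, 133.34], [12.68, 142.11], [-81.47, 261.47], [9.98, 163.14], [-165.26, 165.26]. Speed limits (degrees/s): [136.94, 136.94, 180, 180, 180, 180].

INTERFACE

Orientations are given as a 3x3 rotation matrix whose columns are the frame's x, y, z axes.
In Python, from rig import telemetry, optics, env gives the robot as it stands.
- The arm moves only by the tool send_rows, never from a script. Its argument "deltas" is a list that holds one entry, the list of rows, each a list of 7 numbers: the shift along the tool's x, y, z in m, then the turn, a rotation vector about the tool's x, y, z in rad, then the opening, from -1 (shut) to 1 (fully open), so that 0 is half open. In form: [[[x, y, z, ax, ay, az, grip], ...]]. A call has 1 to 12 rows; each row shifts and turns the commanded pose from where the row before left it, along the tool's axes as they then stand; what a row does not reach is not made up. A row lasts 1/8 s, in which the tool goes at most 62.5 mm and 10.7 degrees, less where a joint would pass 70% of its speed; a pose out of reach is approached as far as the arm can. A call is refused whole if a number of a shift passes 0.0625 or a number of a turn 0.188, either way. A call with a gripper value outside its range is refused whole. The fingers move at their own pace and stop on an object; "squeeze" is the grip in N (left out, the last holds). Time passes only in rows, so rows that do not move let the fingers close. It gives the time, the measured TCP pose, the force, the opening and the grip force at its end, in the units of the state.
- telemetry.observe(): the state, without advancing time (a new reading comes with each control period).
- optics.get_image(name): name is "side" or "top" or "wrist"; returns a dict with "image" (420x560x3 uint8, red, green, blue), "range_z" (420x560 float32, m along the optical axis (not along the pixel's ray), 0 where there is no reading), "K" (3x3 intrinsics, pixels), "k1" (the pictures are not rectified: a ray, as slopes to the right and down, at radius r is drawn at 1 + k1 r^2 times it, then the intrinsics apply), "rvec" (rotation vector, rad) and "tvec" (3), from world to camera coordinates, as OpenCV has them; the wrist camera has in their place "hand_eye" (4x4, takes a point from camera to tool coordinates, whose origin is the TCP and whose axes are the flange's). Camera axes: x right, y down, z forward; pixel columns grow to the right and rows downward; lengths in m; the calibration is good to about 2 mm. A picture is of the moment at which its call begins: read the wrist's pose just before it.
- env.close_job(): hands the job in; it is judged then, once.
The state is a dict: "time_s": time; "q": joint angles; "qvel": joint speeds; "joint_efforts": joint torques, N m; "position": TCP position; "tool_rot": TCP orientation; "ft_force": force on the tool from outside, world axes, zero at the start; "wrist_torque": the same for the moment, N m; "grip_width": finger opening in m; "gripper_force": force on a finger pad.
Only numpy, scipy, OpenCV 4.12 (cv2) and the standard library are available. Lean on these libraries where they do the work, as an engineer would, in place of code of your own. Each camera call takes 0.05 s, during which the arm holds its last target. There are 200 camera calls.

## Working session

There is one attempt and no reset: what is moved stays moved. The work goes in short steps, Python scripts to look and compute and a tool call to move; the robot and the scene stay as the last step left them, time stands still between calls to the robot, and variables do not carry over. Pictures are saved under pics/ and viewed, at most 10 in all, crops included, and the job is handed in when it is done.

Besides the shell and the picture viewer there is one more tool, called after ">>>" as a command line: name --argument value ..., lists and objects as JSON in quotes. send_rows: Moves the arm, as the interface text tells. Its arguments: {"type":"object","properties":{"deltas":{"type":"array"},"squeeze":{"type":"number"}},"required":["deltas"]}

```bash
mkdir -p pics
cat > h.py <<'E'
import numpy as np, cv2
from rig import telemetry, optics, env
def look(name):
    s=telemetry.observe(); d=optics.get_image(name)
    if name=="wrist":
        T=np.eye(4);T[:3,:3]=s["tool_rot"];T[:3,3]=s["position"];M=T@np.array(d["hand_eye"])
    else:
        R=cv2.Rodrigues(np.array(d["rvec"],float))[0];M=np.eye(4);M[:3,:3]=R.T;M[:3,3]=-R.T@np.array(d["tvec"]).ravel()
    d["M"]=M;return d
def ray(d,u,v):
    K=np.array(d["K"]);p=np.array([(u-K[0,2])/K[0,0],(v-K[1,2])/K[1,1]]);q=p.copy()
    for _ in range(20): q=p/(1+d["k1"]*(q@q))
    return np.array([q[0],q[1],1.])
def atz(d,u,v,z):
    r=d["M"][:3,:3]@ray(d,u,v);o=d["M"][:3,3];return o+r*(z-o[2])/r[2]
def save(n,im,s=1):
    cv2.imwrite(f"pics/{n}.png",cv2.resize(im[:,:,::-1],None,fx=s,fy=s,interpolation=cv2.INTER_CUBIC))
E
python3 - <<'E'
from h import *
import pickle
d=look("top");save("top1",d["image"],1.4);pickle.dump(d,open("top.pkl","wb"))
print(d["M"],d["K"])
E
```

```text
[[ 0.02645474 -0.99271781  0.11752233  0.38043372]
 [-0.99916842 -0.02990745 -0.02771317  0.04908023]
 [ 0.03102615 -0.11669145 -0.99268348  0.94382505]
 [ 0.          0.          0.          1.        ]] [[459.17497033   0.         279.38266834]
 [  0.         459.17497033 209.15737029]
 [  0.           0.           1.        ]]
```

View pics/top1.png

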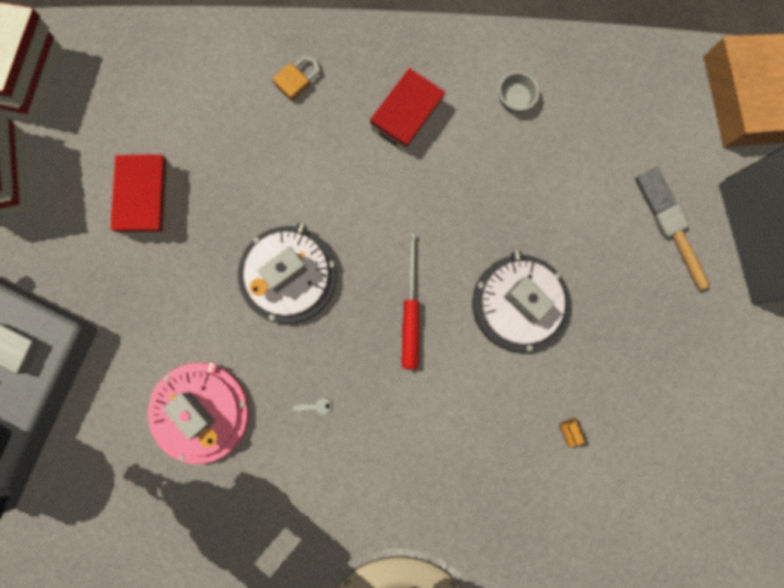

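The key vice is the black and white one at about (287,273), with its brass bow at (258,287) and its index at (302,230). The empty vice is at (521,302), and the pink decoy is at (198,413). I'll enlarge the key vice.

Run:
```python
from h import *
import pickle
d=pickle.load(open("top.pkl","rb"))
save("crop1",d["image"][150:240,160:250],6.5)
for n,u,v,z in [("disc c",287,272,.032),("index",302,230,.03),("bow",258,287,.063),("block",282,268,.082)]:
    print(n,atz(d,u/1.4,v/1.4,z).round(4), d["range_z"][int(v/1.4),int(u/1.4)])
```

```text
disc c [0.5139 0.1735 0.032 ] 0.8679406
index [0.5762 0.155  0.03  ] 0.93049574
bow [0.4873 0.2084 0.063 ] 0.88147074
block [0.5118 0.1737 0.082 ] 0.86313885
```

View pics/crop1.png

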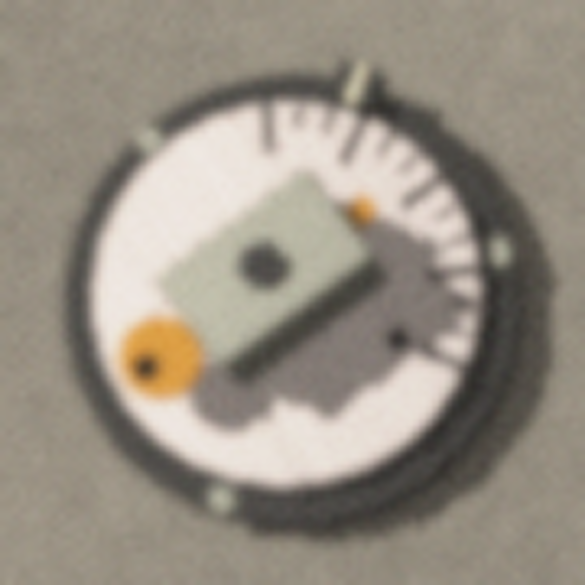

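Marks in the crop: 0 at (440,355), 60 at (425,190), 90 at (352,140), 120 at (270,125), and the index at (357,82). The reading is about 94°, so the disc needs roughly 64° CCW. Next I'll work out the approach move.

Run:
```python
from h import *
import pickle
from scipy.spatial.transform import Rotation as Ro
d=pickle.load(open("top.pkl","rb"))
f=lambda x,y,z: atz(d,160+x/6.5,150+y/6.5,z)[:2]
# disc ellipse extremes, index, marks
c=(f(90,292,.032)+f(478,292,.032)+f(284,98,.032)+f(284,490,.032))/4
print("c",c)
a=lambda p:np.degrees(np.arctan2(*(p-c)[::-1]))
I=a(f(357,82,.032));print("idx",I,np.linalg.norm(f(357,82,.032)-c))
for m,x,y in [(0,440,355),(60,425,190),(90,352,140),(120,270,125)]:
    p=f(x,y,.032);print(m,a(p)-m,np.linalg.norm(p-c),"reading",I-a(p)+m)
b=[f(*p,.082) for p in [(163,283),(305,172),(380,260),(232,360)]]
print("block c",np.mean(b,0),"xdir",np.degrees(np.arctan2(*((b[1]-b[0])[::-1]))),[np.linalg.norm(b[i]-b[i-1]) for i in range(4)])
s=telemetry.observe();R=np.array(s["tool_rot"]);print(R.round(3),s["position"],s["q"],s["time_s"])
print("tool y angle",np.degrees(np.arctan2(R[1,1],R[0,1])),"delta tool",R.T@(np.array([c[0],c[1],.2])-s["position"]))
print(optics.get_image("wrist")["hand_eye"])
```

```text
c [0.51247482 0.17615426]
idx -16.397233944285766 0.0695629535488683
0 -110.24966466466248 0.0521995458580878 reading 93.8524307203767
60 -111.7852939155608 0.05376425850841131 reading 95.38805997127503
90 -111.3884660432401 0.05189746406012621 reading 94.99123209895434
120 -112.61602113406553 0.05274302945613507 reading 96.21878718977977
block c [0.51206675 0.17351471] xdir -49.530539734362776 [np.float64(0.030608037405513874), np.float64(0.05251328395154295), np.float64(0.03435200848726465), np.float64(0.05183955067310653)]
[[-0.896  0.445 -0.001]
 [ 0.445  0.896 -0.001]
 [ 0.    -0.001 -1.   ]] [0.24439991 0.49243173 0.25572209] [ 5.12634063e+01  2.18408771e+01  7.43831786e+01 -1.18475953e-03
  8.38596542e+01 -1.23358949e+01] 0.05
tool y angle 63.59944076628895 delta tool [-0.38076386 -0.16401425  0.05584576]
[[ 2.31798017e-04 -9.61548200e-01 -2.74636132e-01  6.93015856e-02]
 [ 9.99998807e-01 -1.96544219e-04  1.53215266e-03  4.33332342e-04]
 [-1.52721678e-03 -2.74636160e-01  9.61547007e-01 -1.17269871e-01]
 [ 0.00000000e+00  0.00000000e+00  0.00000000e+00  1.00000000e+00]]
```

>>> send_rows --deltas '[[[-0.0423,-0.0182,0.004,0,0,0,1],[-0.0423,-0.0182,0.004,0,0,0,1],[-0.0423,-0.0182,0.004,0,0,0,1],[-0.0423,-0.0182,0.004,0,0,0,1],[-0.0423,-0.0182,0.004,0,0,0,1],[-0.0423,-0.0182,0.004,0,0,0,1],[-0.0423,-0.0182,0.004,0,0,0,1],[-0.0423,-0.0182,0.004,0,0,0,1],[-0.0423,-0.0182,0.004,0,0,0,1],[0,0,0,0,0,0.15,1],[0,0,0,0,0,0.15,1],[0,0,0,0,0,0.136,1]]]'

```text
time_s: 1.6
position: [0.5126, 0.1764, 0.2199]
tool_rot: [[-0.62, 0.784, -0.001], [0.784, 0.62, -0.0], [0.001, -0.001, -1.0]]
ft_force: [0.3, 1.4, -0.5]
grip_width: 0.0853
gripper_force: 0.0
```

>>> send_rows --deltas '[[[0,0,0,0,0,0,1],[0,0,0,0,0,0,1]]]'

```text
time_s: 1.85
position: [0.5126, 0.1767, 0.2202]
tool_rot: [[-0.626, 0.78, -0.0], [0.78, 0.626, -0.0], [0.0, -0.0, -1.0]]
ft_force: [-0.3, -0.1, 0.3]
grip_width: 0.0856
gripper_force: 0.0
```

Run:
```python
from h import *
import pickle
d=look("wrist");save("w1",d["image"],1.4);pickle.dump(d,open("w1.pkl","wb"))
s=telemetry.observe();R=np.array(s["tool_rot"]);print(R.round(3),s["position"],s["q"],s["time_s"],s["grip_width"])
```

```text
[[-0.626  0.78  -0.   ]
 [ 0.78   0.626 -0.   ]
 [ 0.    -0.    -1.   ]] [0.51266579 0.17663896 0.2202358 ] [ 6.49614028e+00  2.26970415e+01  7.91579988e+01  9.42043184e-04
  7.81557387e+01 -3.22458894e+01] 1.9 0.08569417810555979
```

View pics/w1.png

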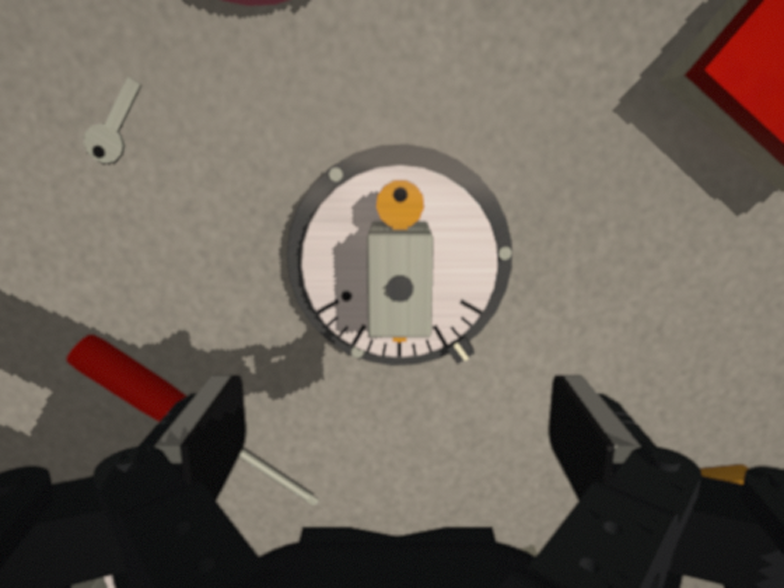

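The wrist view shows the jaw block upright in the picture with corners near (370,234) and (432,337), so the gripper yaw is right. The index is at (460,351), the 90 mark at (443,337), and the 120 mark at (472,307). I'll take an enlarged crop for the reading.

Run:
```python
from h import *
import pickle
d=pickle.load(open("w1.pkl","rb"))
save("w1c",d["image"][95:265,195:375],4)
```

```text
(no output)
```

View pics/w1c.png

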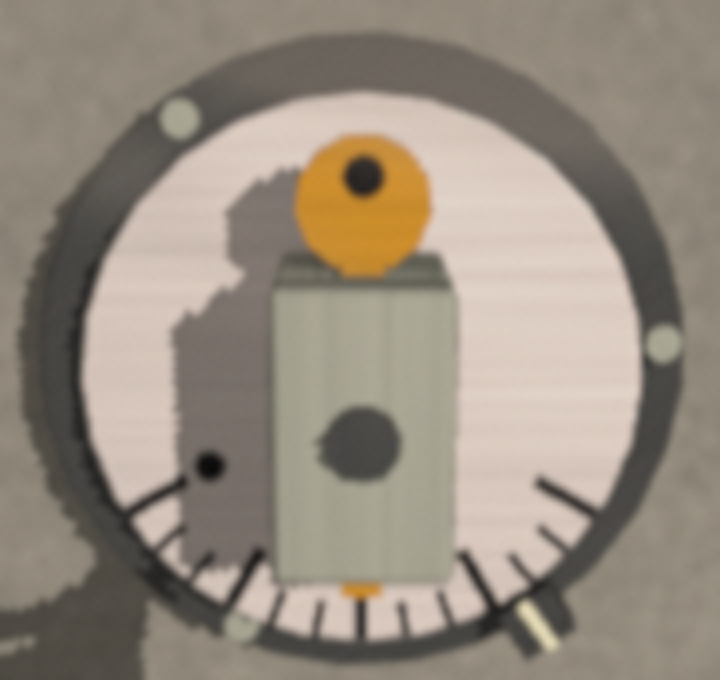

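```bash
cat >> h.py <<'E'
from scipy.optimize import least_squares
def fitdial(d,off,sc,outer,inner,idx,z=.032):
    # outer/inner ends of marks {deg:(x,y)} at r 0.060/0.045; idx ends; fit axis and zero angle
    f=lambda p:atz(d,off[0]+p[0]/sc,off[1]+p[1]/sc,z)[:2]
    P=[(m,f(p),.060) for m,p in outer.items()]+[(m,f(p),.045) for m,p in inner.items()]
    def res(x): return np.concatenate([x[:2]+(r+x[3])*np.array([np.cos(x[2]+np.radians(m)),np.sin(x[2]+np.radians(m))])-p for m,p,r in P])
    r=min((least_squares(res,[P[0][1][0],P[0][1][1],a,0]) for a in (-2,0,2)),key=lambda r:r.cost)
    c=r.x[:2];print("axis",c,"zero",np.degrees(r.x[2]),"dr",r.x[3],"rms",np.sqrt(2*r.cost/len(P)))
    for p in idx:
        q=f(p)-c;print("idx r",np.linalg.norm(q),"reading",(np.degrees(np.arctan2(q[1],q[0])-r.x[2]))%360)
    return c,r.x[2]
E
python3 - <<'E'
from h import *
import pickle
d=pickle.load(open("w1.pkl","rb"))
c,z=fitdial(d,(195,95),4,{0:(130,513),30:(230,612),60:(361,640),90:(497,612),120:(595,515)},{0:(185,482),30:(262,552),90:(463,553),120:(538,482)},[(520,602),(555,650)])
b=[atz(d,195+x/4,95+y/4,.082)[:2] for x,y in [(274,290),(457,290),(454,582),(275,582)]]
print(np.mean(b,0),[np.linalg.norm(b[i]-b[i-1]) for i in range(4)])
e=[atz(d,195+x/4,95+y/4,.032)[:2] for x,y in [(82,370),(641,370),(362,92),(362,641)]]
print("disc",(e[0]+e[1])/2,(e[2]+e[3])/2,np.linalg.norm(e[2]-e[3]))
s=telemetry.observe();R=np.array(s["tool_rot"])
print("block x dir",np.degrees(z)+60,"tool x",np.degrees(np.arctan2(R[1,0],R[0,0])))
for q in (c,np.mean(b,0)): print("move",R.T@(np.array([*q,.076])-s["position"]))
E
```

```text
axis [0.5158155  0.17741998] zero -111.33857212182222 dr -0.0005896754253028424 rms 0.0005906368087713764
idx r 0.06113172956250039 reading 95.23040453576202
idx r 0.07535484216508677 reading 95.29622260622368
[0.51507543 0.17828754] [np.float64(0.05473251309092159), np.float64(0.032182432200434666), np.float64(0.054740638036041296), np.float64(0.033314423445681224)]
disc [0.51368237 0.179564  ] [0.51526041 0.17775174] 0.11999243061552188
block x dir -51.338572121822224 tool x 128.74183577268442
move [-0.00137839  0.00296718  0.1442352 ]
move [-0.00023858  0.00293287  0.14423534]
```

Reading 95.2°. The fit agrees with the given sizes (disc 120 mm, index 61–75 mm). Next: descend and grip.

>>> send_rows --deltas '[[[-0.001,0.003,0.02,0,0,0,1],[0,0,0.032,0,0,0,1],[0,0,0.032,0,0,0,1],[0,0,0.03,0,0,0,1],[0,0,0.02,0,0,0,1],[0,0,0.01,0,0,0,1],[0,0,0,0,0,0,1]]]' --squeeze 60

```text
time_s: 2.78
position: [0.5157, 0.1777, 0.0762]
tool_rot: [[-0.625, 0.781, -0.001], [0.781, 0.625, -0.0], [0.0, -0.0, -1.0]]
ft_force: [-1.2, 0.2, 0.4]
grip_width: 0.0855
gripper_force: 0.0
```

>>> send_rows --deltas '[[[0,0,0,0,0,0,-1],[0,0,0,0,0,0,-1],[0,0,0,0,0,0,-1],[0,0,0,0,0,0,-1],[0,0,0,0,0,0,-1],[0,0,0,0,0,0,-1]]]' --squeeze 60

```text
time_s: 3.52
position: [0.5144, 0.1767, 0.077]
tool_rot: [[-0.625, 0.781, -0.003], [0.781, 0.625, -0.002], [0.0, -0.004, -1.0]]
ft_force: [-8.2, -7.0, 11.1]
grip_width: 0.0331
gripper_force: 62.0
```

>>> send_rows --deltas '[[[0,-0.0015,-0.0005,0,0,0,-1],[0,0,0,0,0,-0.114,-1],[0,0,0,0,0,-0.114,-1],[0,0,0,0,0,-0.114,-1],[0,0,0,0,0,-0.114,-1],[0,0,0,0,0,-0.114,-1]]]'

```text
time_s: 4.28
position: [0.5145, 0.1768, 0.0771]
tool_rot: [[-0.948, 0.317, 0.0], [0.317, 0.948, -0.0], [-0.0, -0.0, -1.0]]
ft_force: [0.3, 0.4, 1.5]
grip_width: 0.033
gripper_force: 61.1
```

>>> send_rows --deltas '[[[0,0,0,0,0,-0.114,-1],[0,0,0,0,0,-0.114,-1],[0,0,0,0,0,-0.114,-1],[0,0,0,0,0,-0.114,-1],[0,0,0,0,0,-0.114,-1],[0,0,0,0,0,0,-1],[0,0,0,0,0,0,-1],[0,0,0,0,0,0,-1]]]'

```text
time_s: 5.28
position: [0.5145, 0.177, 0.077]
tool_rot: [[-0.971, -0.24, 0.0], [-0.24, 0.971, 0.0], [-0.0, 0.0, -1.0]]
ft_force: [-2.6, 4.9, 5.2]
grip_width: 0.0329
gripper_force: 61.4
```

Run:
```python
from h import *
import pickle
d=look("wrist");save("w2",d["image"],1.4);pickle.dump(d,open("w2.pkl","wb"))
s=telemetry.observe();R=np.array(s["tool_rot"]);print(s["position"],s["q"],s["time_s"],s["ft_force"],s["wrist_torque"],"tool x ang",np.degrees(np.arctan2(R[1,0],R[0,0])), "want",128.66+65.25-360)
```

```text
[0.5145015  0.1770633  0.07704413] [ 6.50924029e+00  3.25013941e+01  8.95670064e+01  2.79841223e-02
  5.79130052e+01 -9.73873327e+01] 5.325 [-2.0469344   5.05698232  4.16347148] [ 0.10331129  0.26370142 -0.05771562] tool x ang -166.11829244626037 want -166.09
```

View pics/w2.png

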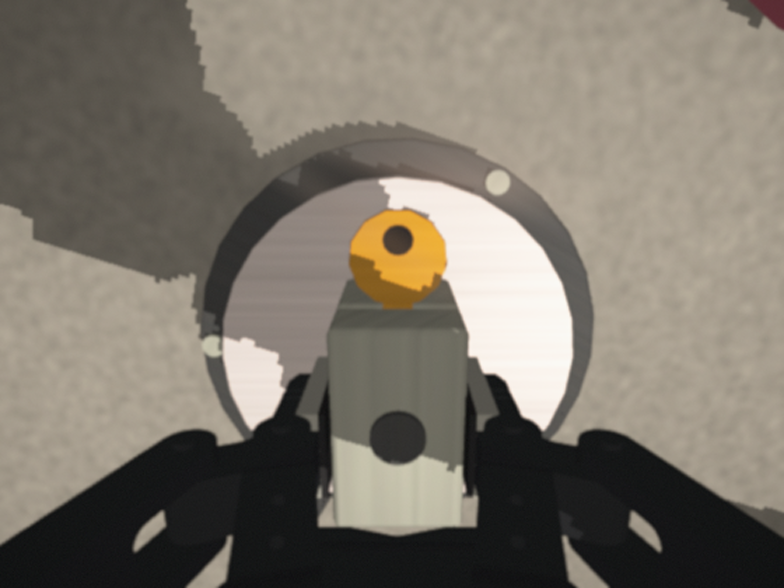

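The block is held squarely between the pads with the key bow at (398,245), and the tool yaw matches the target. I'll release, lift and check.

>>> send_rows --deltas '[[[0,0,0,0,0,0,0],[0,0,0,0,0,0,1],[0,0,0,0,0,0,1],[0,0,0,0,0,0,1],[0,0,0,0,0,0,1],[0,0,0,0,0,0,1]]]'

```text
time_s: 6.08
position: [0.5145, 0.1768, 0.0768]
tool_rot: [[-0.971, -0.241, -0.0], [-0.241, 0.971, -0.0], [0.0, -0.0, -1.0]]
ft_force: [-0.1, 0.3, 0.4]
grip_width: 0.0855
gripper_force: 0.0
```

>>> send_rows --deltas '[[[0,0,-0.015,0,0,0,1],[0,0,-0.03,0,0,0,1],[0,0,-0.035,0,0,0,1],[0,0,-0.035,0,0,0,1],[0,0,-0.03,0,0,0,1],[0,0,0,0,0,0,1],[0,0,0,0,0,0,1]]]'

```text
time_s: 6.95
position: [0.5141, 0.1767, 0.2215]
tool_rot: [[-0.971, -0.241, -0.001], [-0.241, 0.971, -0.0], [0.001, 0.0, -1.0]]
ft_force: [-0.1, 0.6, 0.5]
grip_width: 0.0855
gripper_force: 0.0
```

Run:
```python
from h import *
import pickle
d=look("wrist");save("w3",d["image"][95:265,195:375],4);pickle.dump(d,open("w3.pkl","wb"))
```

```text
(no output)
```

View pics/w3.png

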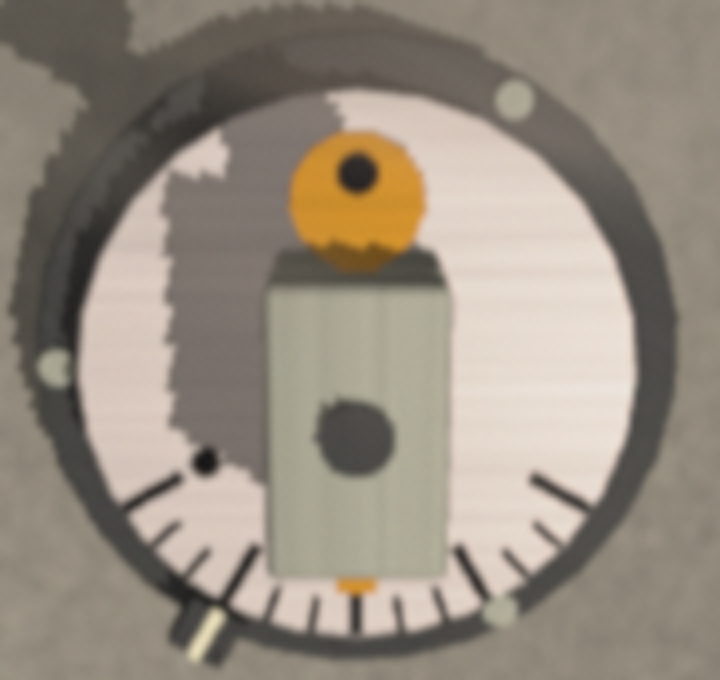

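The index line, from (222,610) to (194,660), lines up with the 30 mark, from (257,548) to (224,608). I'll fit the dial to get a number.

Run:
```python
from h import *
import pickle
d=pickle.load(open("w3.pkl","rb"))
fitdial(d,(195,95),4,{0:(125,508),30:(224,607),60:(356,634),90:(489,605),120:(590,510)},{0:(181,477),30:(257,548),90:(458,548),120:(532,477)},[(222,608),(196,655)])
```

```text
axis [0.51522315 0.17828126] zero -46.1325279166596 dr -0.00055202409013866 rms 0.0005002385402057827
idx r 0.0608641987225422 reading 30.15115268060141
idx r 0.0738461345297049 reading 30.419496164825716
```

```bash
python3 -c "
from rig import env;print(env.close_job())"
```

```text
the job is handed in; nothing more can be done
None
```

I turned the key vice from about 95° to 30° (the last camera check read 30.2–30.4°), released it and handed the job in at about 7 s. The arm never went near the empty vice.

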